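# Clamp a turntable armboard in the fence corner and hold the cam lever

## Task

Push the loose wooden armboard flat along the fixture plate, square and flush into the corner of the two steel fences. Then swing the sprung cam lever to the cam's highest point, where the lever sticks straight out, square to the long fence, and the cam presses the board hardest, and finish while still holding the lever there, because it springs back when let go. Leave the tools and other things on the table where they are.

Things in the scene. Friction and masses are not known exactly. Their poses are not given: they have to be found in the camera images.
- corner (a point): Inner corner of the fixture, on the plate's top (12 mm above the table), where the faces of the two steel fences (22 mm high) meet. Its x axis points square into the long fence, y along the long fence into the short one, z up. Long fence: face at x = 0, from y = -252 to +18 mm. Short fence: face at y = 0, from x = -85 to 0 mm. All offsets below marked (c) are in this frame.
- fixture: The fixture's aluminium plate, 12 mm thick, fixed to the table, with axes like the corner's. It spans x -215 to +35 mm and y -290 to +30 mm (c). Its origin lies on the table at x = -60, y = -100 mm (c).
- armboard_mid (a point): Centre, half-way up, of the loose wooden armboard: dark slab 90 (its x) x 110 (its y) x 18 mm, about 0.25 kg, with a round aluminium collar 40 mm wide, 14 mm high on the middle of its top. It starts on the plate, away from both fences, turned up to 0.3 rad. Home, its axes are along the corner's (110 mm edge along the long fence) and this point is at x = -45, y = -55, z = +9 mm (c).
- armboard: The same armboard; origin at the centre of its underside.
- cam_pivot (a point): On the vertical pivot axis of the cam clamp, 38 mm above the table, at x = -138, y = -55 mm (c), opposite the long fence; fixed to the plate.
- lever_knob (a point): Middle of the upright black knob at the lever's end: round post 18 mm wide, 40 mm high, this point 64 mm above the table; the post's top at 84 mm, its foot at 44 mm on the flat steel lever bar (16 mm wide, 8 mm thick). The knob's axis is 100 mm from the pivot axis and swings level around it.
- lever: The steel lever bar with its knob; origin on the pivot axis, 14 mm above the table; the lever points along its own -x axis.
- cam (a joint): Angle of cam and lever, rad: 0 at the rest stop, growing anticlockwise seen from above, to a stop at 1.8. At rest the knob is on the pivot's +y side (c). The cam is highest at 1.20, where the lever points along -x (c), square to and away from the long fence; beyond, the lift falls again. A spring turns it back to 0 when let go: about 1 N at the knob at rest, 3.5 N at 1.20.
- ring: The cam: a steel ring 60 mm wide, 18 mm high, under the lever, its centre (this origin, 14 mm above the table) 22 mm from the pivot on the side away from the lever. It spins freely on a sprung pin, so it rolls on the board's edge. At rest it is 10 mm clear of a home board; it touches it at about 0.6 rad (cam) and presses it to the long fence with about 9 N at 1.20.
- spirit_level: Yellow spirit level, 160 x 22 x 40 mm, on the table; leave alone.
- screwdriver: Screwdriver, 170 mm long, lying on the table; leave alone.
- bit_case: Grey bit case, 100 x 150 x 22 mm, on the table; leave alone.
- foam_frame: Grey foam packing frame, 140 x 160 x 45 mm, on the table; leave alone.

How it is judged:
By the outcome, as a careful person would: the job done as asked, in the order asked, and still so for the second after the job is handed in, while the arm keeps its last pose, push and grip.
It also fails if it takes over 72 s, if anything falls off the work surface, if the arm or the gripper's body presses on something with over 40 N, if the wrist force passes 120 N, or if a joint passes its speed limit or range.

## Robot

A 6-joint arm with a two-finger parallel gripper is mounted at the origin on the work surface. World frame = base frame: x ahead of the robot, y to its left, z up, the work surface at z = 0. Lengths are in mm, angles in rad, forces in N, time in s.
With the tool pointing down it reaches from about 325 to 850 mm from the base axis. Payload 4.4 kg.
Tool frame: the origin (TCP) lies at the very end of the fingers, on their centre line; the grasp point (between the pads) lies 19 mm behind it; z points along the fingers, y is the line along which they close (so a half turn about z gives the same grasp; the last joint's range is limited). The gripper opens to 94 mm and grips with 3 to 60 N. Pads are 16 mm wide; open, the fingers measure 119 mm over their backs; the gripper's body (75 mm by 177 mm) begins 78 mm behind the grasp point.
Start: joints at [-1.308, 0.207, 1.542, -0, 1.393, -0.15], TCP at [230.664, -526.708, 182.347] pointing down, gripper open.
Joint ranges: [-2.73, 2.73], [-0.86, 2.22], [0.23, 2.46], [-1.11, 4.25], [0.08, 2.63], [-2.82, 2.82]. Speed limits (rad/s): [2.79, 2.79, 3.14, 3.14, 3.14, 3.14].

## Interface

Orientations are given as a 3x3 rotation matrix whose columns are the frame's x, y, z axes.
In Python, from rig import env gives the robot as it stands. Calls block until the motion is done:
- env.move_pose(position, orientation): joint-space move of the TCP to a pose.
- env.servo_line(position, attitude=None, vel=150): straight line of the TCP; attitude=None keeps the orientation; vel is the mean speed in mm/s.
- env.set_joints(angles): joint-space move.
- env.gripper_to(opening): opening from 0.0 (shut) to 1.0 (fully open); the grip force is fixed at half the most; returns when the fingers have stopped.
- env.hold(seconds).
- env.inverse_kinematics(position, orientation): joint angles nearest the present ones, or None.
- env.get_image(name): name is "side" or "top"; returns (picture, depth): 480x640x3 uint8, blue, green, red; 480x640 float32, mm along the optical axis (not along the pixel's ray), 0 where there is no reading.
- env.calibration(name): a dict with "fov_y" (degrees; the focal length in pixels is half the picture's height over the tangent of half this angle, whatever the lens; pixels are square), "cx", "cy" (the principal point, pixels), "dist" ([k1, k2, p1, p2, k3] as OpenCV has them; the pictures are not rectified), "R" (3x3) and "t" (3): a world point X has camera coordinates R X + t. Camera axes: x right, y down, z forward; pixel columns grow to the right and rows downward; lengths in mm; the calibration is good to about 2 mm. A picture is of the moment at which its call begins. calibration takes no time and is no camera call.
A pose or a line that the arm cannot do raises env.Unreachable and nothing moves.
- env.hand_in(): hands the job in; it is judged then, once.
Readings, each from a call of its own:
- env.read_clock(): time.
- env.read_qpos(): joint angles.
- env.read_joint_velocities(): joint speeds.
- env.read_tau(): joint torques, N m.
- env.read_position(): TCP position.
- env.read_tool_rot(): TCP orientation.
- env.read_contact_force(): force on the tool from outside, world axes, zero at the start.
- env.read_torque(): the same for the moment, N m.
- env.read_finger_gap(): opening from 0.0 (shut) to 1.0 (fully open).
- env.read_gripper_force(): force on a finger pad.
Only numpy, scipy, OpenCV 4.12 (cv2) and the standard library are available. Lean on these libraries where they do the work, as an engineer would, in place of code of your own. Each camera call takes 0.05 s, during which the arm holds its last target. There are 200 camera calls.

## Working session

There is one attempt and no reset: what is moved stays moved. The work goes in short steps, each a Python script; the robot and the scene stay as the last script left them, time stands still between calls to the robot, and variables do not carry over. Pictures are saved under pics/ and viewed, at most 10 in all, crops included, and the job is handed in when it is done.

```bash
ls; mkdir -p pics; python3 - <<'E'
from rig import env
import cv2,numpy as np
for n in("top","side"):
    p,d=env.get_image(n);cv2.imwrite(f"pics/{n}0.png",p);np.save(f"pics/{n}0.npy",d)
    print(n,env.calibration(n))
print(env.read_tool_rot())
E
```

```text
pics
top {'fov_y': 55.62318889361842, 'cx': 321.7707110410426, 'cy': 243.37318755643173, 'dist': array([-0.09483801,  0.        ,  0.        ,  0.        ,  0.        ]), 'R': array([[-0.12507552, -0.99212402, -0.00678596],
       [-0.96564697,  0.12330215, -0.22874112],
       [ 0.22777628, -0.02205708, -0.97346364]]), 't': array([ 59.35168162, 564.47086007, 953.10938144])}
side {'fov_y': 56.410730254355975, 'cx': 319.22049746511243, 'cy': 242.14369612795508, 'dist': array([-0.09416972,  0.        ,  0.        ,  0.        ,  0.        ]), 'R': array([[-0.69206885, -0.72183102,  0.00082719],
       [-0.41700782,  0.39887806, -0.81670116],
       [ 0.58919028, -0.56555838, -0.57706026]]), 't': array([391.55944995, 290.50083888, 801.73111367])}
[[ 9.15998473e-01  4.01181406e-01 -5.25539294e-04]
 [ 4.01181631e-01 -9.15996399e-01  1.97373901e-03]
 [ 3.10435289e-04 -2.01877863e-03 -9.99997914e-01]]
```

View pics/top0.png

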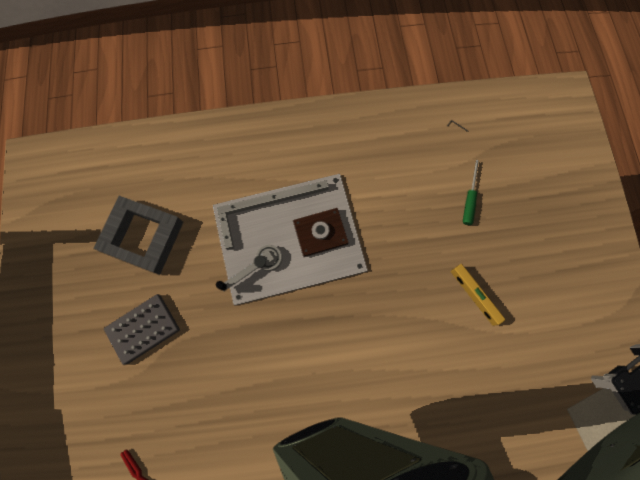

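View pics/side0.png

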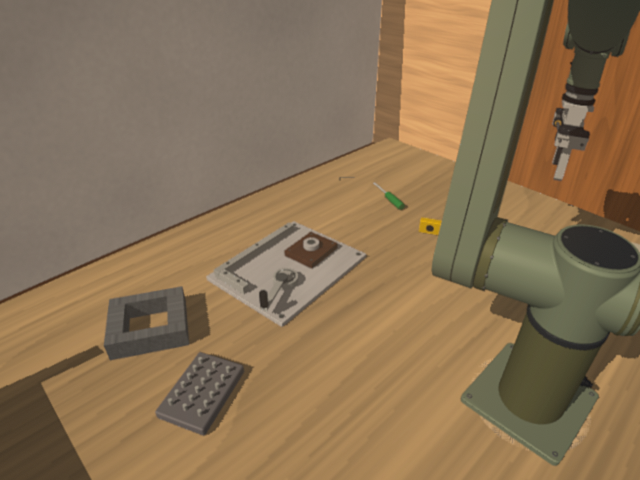

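The top view shows the plate at about (213-370, 175-305), with the long fence along its upper edge, the short fence on the left, the board at (321,232), and the knob at (221,286). I'll enlarge that area.

```bash
python3 - <<'E'
import cv2
p=cv2.imread("pics/top0.png")[165:315,200:400]
cv2.imwrite("pics/crop0.png",cv2.resize(p,None,fx=4,fy=4,interpolation=cv2.INTER_CUBIC))
E
```

```text
(no output)
```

View pics/crop0.png

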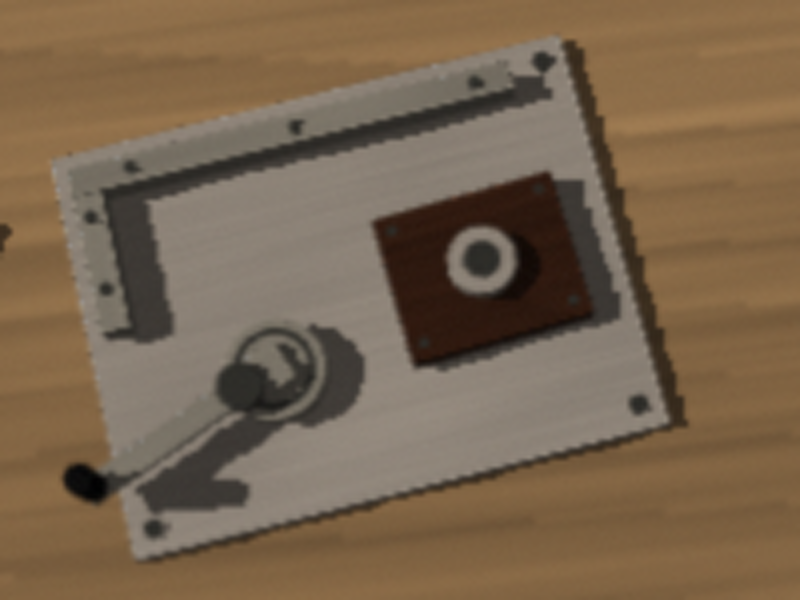

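```bash
cat > h.py <<'E'
import numpy as np,cv2
from rig import env
def pix2w(px,z,cam="top"):
    c=env.calibration(cam);f=240/np.tan(np.radians(c["fov_y"]/2))
    K=np.array([[f,0,c["cx"]],[0,f,c["cy"]],[0,0,1]])
    u=cv2.undistortPoints(np.float64(px).reshape(-1,1,2),K,c["dist"])[:,0]
    r=np.c_[u,np.ones(len(u))]@c["R"]; o=-c["R"].T@c["t"]
    return (o+r*((z-o[2])/r[:,2])[:,None])[:,:2]
def fit(A,B): # B = R A + t, 2D rigid
    a,b=A-A.mean(0),B-B.mean(0)
    th=np.arctan2((a[:,0]*b[:,1]-a[:,1]*b[:,0]).sum(),(a*b).sum())
    R=np.array([[np.cos(th),-np.sin(th)],[np.sin(th),np.cos(th)]])
    t=B.mean(0)-R@A.mean(0)
    return th,R,t,np.linalg.norm(A@R.T+t-B,axis=1)
E
python3 - <<'E'
from h import *
cr=lambda P,o=(200,165),s=4:(np.float64(P)+.5)/s-.5+np.array(o)
A=np.float64([[35,30],[35,-290],[-215,-290],[-215,30]])
th,R,t,e=fit(A,pix2w(cr([(53,160),(565,39),(671,425),(138,560)]),12))
print("corner",th,t,e)
Bm=np.float64([[45,55],[45,-55],[-45,-55],[-45,55]])
tb,Rb,b,e=fit(Bm,pix2w(cr([(373,220),(550,172),(592,315),(414,358)]),30))
print("board",tb,b,e,"in c",R.T@(b-t),tb-th)
k=pix2w(cr([(80,478)]),84)[0]; print("knob",k,R.T@(k-t)-[-138,-55],np.linalg.norm(R.T@(k-t)-[-138,-55]))
f=pix2w(cr([(106,190),(514,88)]),34);print("fence inner top pts in c",(f-t)@R)
print("pivot",R@[-138,-55]+t,"home",R@[-45,-55]+t)
E
```

```text
corner 0.12120219446925964 [678.37486893 202.33832505] [0.46243786 1.66878578 1.6411676  1.28479504]
board 0.14074703790721974 [605.6912175 -13.0374187] [1.32963149 1.48110204 1.5055866  3.3540788 ] in c [ -98.19059275 -205.00788198] 0.01954484343796009
knob [501.17343027 219.22936755] [-35.8592663   93.19178842] 99.85287381552111
fence inner top pts in c [[   0.30650719   -0.53433015]
 [   2.24778059 -249.72831256]]
pivot [548.03704861 131.05682259] home [640.35480071 142.30104986]
```

```bash
cat >> h.py <<'E'
TH=0.1212;T=np.array([678.37,202.34]);RC=np.array([[np.cos(TH),-np.sin(TH)],[np.sin(TH),np.cos(TH)]])
def W(x,y,z): return np.r_[RC@[x,y]+T,z]
def C(): p=env.read_position(); return np.r_[RC.T@(np.array(p[:2])-T),p[2]].round(1)
def O(a):  # tool down, closing axis along corner y when a=0
    c,s=np.cos(TH+a),np.sin(TH+a); return np.array([[c,s,0],[s,-c,0],[0,0,-1.]])
def F(): f=np.array(env.read_contact_force()); return np.r_[RC.T@f[:2],f[2]].round(1)
def snap(n,name,box=None,s=4):
    p,d=env.get_image(n)
    if box: x0,x1,y0,y1=box; p=cv2.resize(p[y0:y1,x0:x1],None,fx=s,fy=s,interpolation=cv2.INTER_CUBIC)
    cv2.imwrite(f"pics/{name}.png",p)
E
python3 - <<'E'
from h import *
env.gripper_to(0.7)
env.move_pose(W(-98,-205,110),O(0.02))
env.servo_line(W(-98,-205,33),O(0.02),vel=100)
print(C(),F())
env.gripper_to(0)
print(env.read_finger_gap()*94,env.read_gripper_force(),C(),F(),env.read_clock(),env.read_qpos())
snap("top","grasp",(200,400,165,315)); 
E
```

```text
[ -97.3 -205.2   33.7] [-0.3  0.9  0.2]
0.33950875702085054 0.0 [ -98.  -205.    32.9] [-0.4  0.   0.9] 5.0 [-1.64237759e-01  4.27404577e-01  1.58570141e+00 -5.79122276e-05
  1.12856601e+00  1.26542170e+00]
```

View pics/grasp.png

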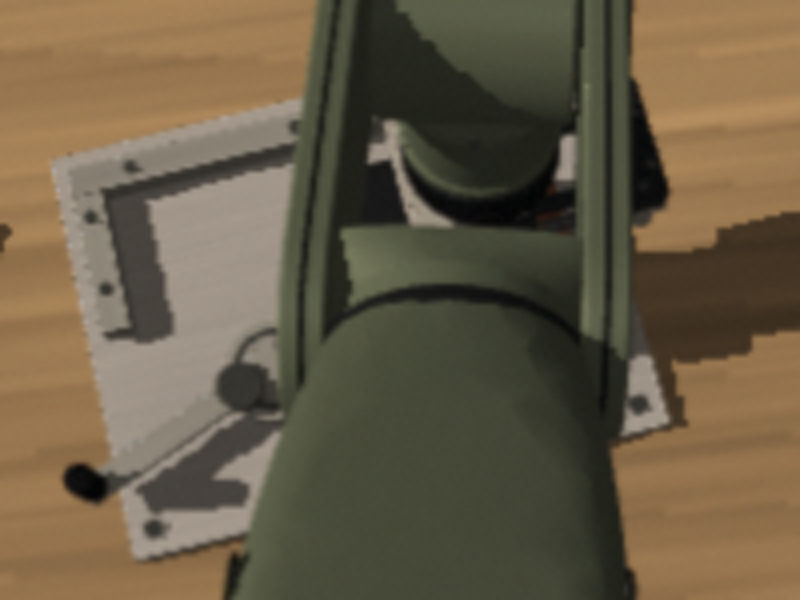

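The top view is blocked by the arm, and the gap of 0 says the collar was missed. I'll check from the side.

```bash
python3 - <<'E'
from h import *
snap("side","s1",(200,400,190,340))
E
```

```text
(no output)
```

View pics/s1.png

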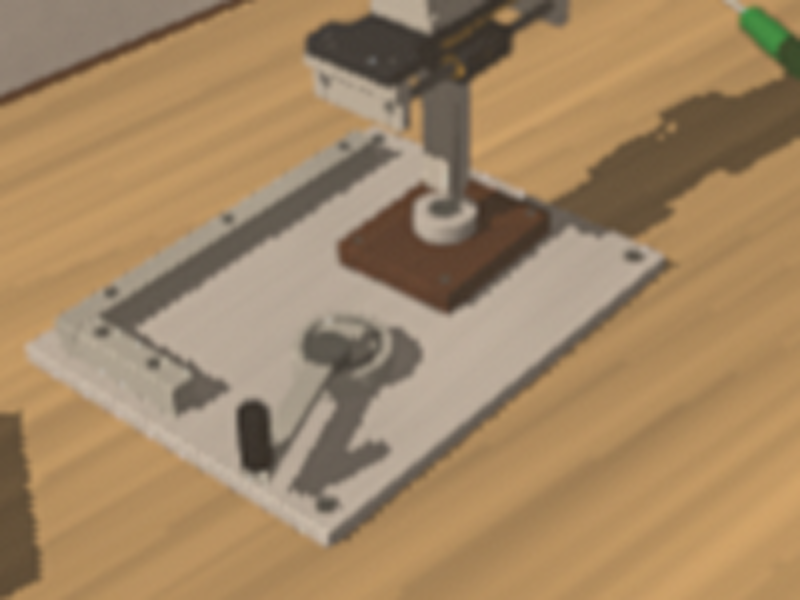

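The side crop shows the fingers shut just behind the collar, with the board unmoved (collar at full-image (311,243)). I'll cross-check the calibrations and the TCP.

```bash
python3 - <<'E'
from h import *
toc=lambda P:((P-T)@RC).round(1)
print("collar side",toc(pix2w([((445+.5)/4-.5+200,(208+.5)/4-.5+190)],44,"side")))
print("collar top",toc(pix2w([((482+.5)/4-.5+200,(260+.5)/4-.5+165)],44)))
print("corners side",toc(pix2w([((x+.5)/4-.5+200,(y+.5)/4-.5+190) for x,y in((27,350),(330,540),(668,262))],12,"side")))
print("board side",toc(pix2w([((x+.5)/4-.5+200,(y+.5)/4-.5+190) for x,y in((340,244),(447,300),(550,213))],30,"side")))
print("tip side",toc(pix2w([((452+.5)/4-.5+200,(205+.5)/4-.5+190)],33,"side")), C())
c=env.calibration("side");f=240/np.tan(np.radians(c["fov_y"]/2))
q=c["R"]@env.read_position()+c["t"];u=np.array([q[0]/q[2]*f+c["cx"],q[1]/q[2]*f+c["cy"]]);print("tcp crop px",(u-[200,190])*4)
print(env.read_position(),env.read_finger_gap())
E
```

```text
collar side [[ -97.9 -200.5]]
collar top [[ -98.6 -204.9]]
corners side [[  30.8   38.3]
 [-217.9   36.9]
 [-217.5 -279.6]]
board side [[ -59.1 -143.4]
 [-148.2 -142.5]
 [-141.1 -254.4]]
tip side [[ -89.1 -217.9]] [ -98. -205.   33.]
tcp crop px [448.28138764 217.52189455]
[605.85963772 -12.9984871   32.97969328] 0.005818619630352087
```

```bash
python3 - <<'E'
from h import *
snap("side","s2",(270,350,200,260),10)
p,d=env.get_image("side");c=env.calibration("side");f=240/np.tan(np.radians(c["fov_y"]/2))
K=np.array([[f,0,c["cx"]],[0,f,c["cy"]],[0,0,1]])
for v in range(216,252,3):
  r=[]
  for u in range(304,322,4):
    n=cv2.undistortPoints(np.float64([[[u,v]]]),K,c["dist"])[0,0]
    X=c["R"].T@(np.r_[n,1]*d[v,u]-c["t"]);r.append(tuple(np.r_[RC.T@(X[:2]-T),X[2]].round().astype(int)))
  print(v,*[tuple(map(int,q)) for q in r])
print(env.read_finger_gap(),F(),env.read_gripper_force())
E
```

```text
216 (43, -335, 0) (-99, -189, 127) (-108, -194, 128) (-105, -213, 118) (9, -369, -3)
219 (35, -327, -3) (-98, -191, 116) (-108, -194, 119) (-105, -212, 109) (-3, -354, -1)
222 (24, -313, -2) (-96, -192, 107) (-106, -196, 109) (-108, -209, 103) (-12, -343, -3)
225 (14, -302, -3) (-96, -193, 97) (-107, -195, 101) (-105, -212, 92) (-23, -330, -2)
228 (-8, -277, 9) (-99, -189, 91) (-106, -195, 92) (-106, -212, 83) (-32, -319, -2)
231 (-20, -263, 11) (-98, -190, 82) (-107, -194, 84) (-107, -210, 76) (-42, -306, -2)
234 (-27, -254, 9) (-94, -194, 69) (-108, -193, 76) (-106, -212, 65) (-59, -285, 7)
237 (-54, -224, 27) (-92, -197, 58) (-107, -194, 66) (-107, -211, 57) (-88, -249, 28)
240 (-65, -212, 28) (-84, -205, 41) (-95, -208, 44) (-100, -218, 40) (-98, -237, 29)
243 (-86, -187, 42) (-93, -195, 41) (-103, -199, 43) (-109, -207, 41) (-105, -228, 28)
246 (-90, -183, 36) (-102, -184, 41) (-107, -194, 38) (-116, -199, 40) (-113, -218, 28)
249 (-90, -182, 28) (-104, -181, 35) (-110, -190, 33) (-117, -198, 31) (-122, -207, 28)
0.0066166083788841284 [-0.2  0.8  0.1] 0.0
```

View pics/s2.png

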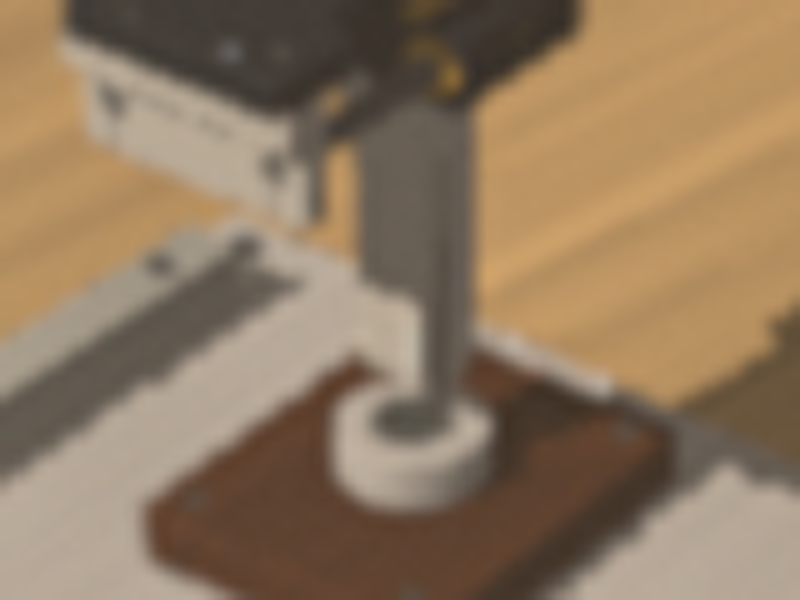

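The enlarged side crop shows the fingers fully shut, centred on the collar, with their tips apparently in its bore. I'll raise, reopen, and check the gap reading.

```bash
python3 - <<'E'
from h import *
env.servo_line(W(-98,-205,80),vel=100); print(C(),F())
snap("side","s3a",(270,350,200,260),10)
env.gripper_to(0.75);print(env.read_finger_gap())
snap("side","s3b",(270,350,200,260),10)
a=cv2.imread("pics/s3a.png");b=cv2.imread("pics/s3b.png");cv2.imwrite("pics/s3.png",np.hstack([cv2.resize(a,(400,300)),cv2.resize(b,(400,300))]))
print(env.read_clock())
E
```

```text
[ -98.1 -205.    80.1] [ 0.1  0.8 -0.7]
0.7485475194493754
7.0667
```

View pics/s3.png

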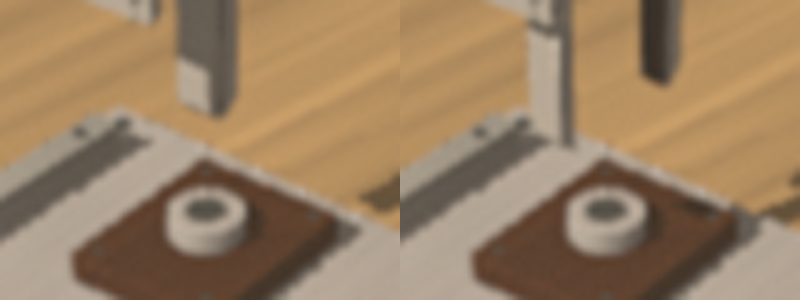

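The gripper opens properly now (right half: fingers straddling above the collar at about (605,215)). I'll descend again, closing only partway and logging as I go.

```bash
python3 - <<'E'
from h import *
env.servo_line(W(-98,-205,33),vel=100); print(C(),F(),env.read_finger_gap())
for g in(0.55,0.45,0.38,0.3):
    env.gripper_to(g);print(g,env.read_finger_gap(),env.read_gripper_force(),F())
snap("side","s4",(270,350,200,260),8)
E
```

```text
[ -97.9 -205.    32.9] [-0.1 -0.3  0.8] 0.7519456284993669
0.55 0.5506028601487124 0.0 [-0.4  0.6 -0.3]
0.45 0.4464557342271059 0.0 [-0.1  1.5 -0.2]
0.38 0.3751510416958986 0.0 [0.8 0.1 0.7]
0.3 0.29827911085030717 0.0 [ 0.   0.9 -0.2]
```

View pics/s4.png

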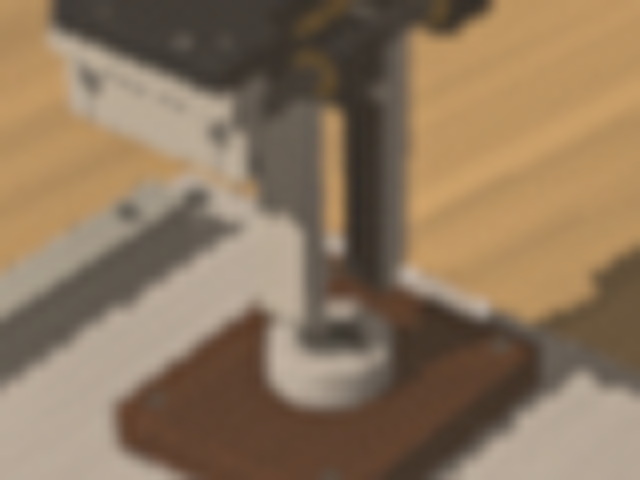

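The finger seems to end well above the stated TCP: depth puts its lowest visible point at z≈55 while the TCP reads 33. I'll reopen and touch down gently on the board to find where the fingers really end.

```bash
python3 - <<'E'
from h import *
env.gripper_to(0.7)
z=33
while z>8:
    z-=2; env.servo_line(W(-98,-205,z),vel=40); f=F()
    if f[2]>3: break
print(z,f,C())
if f[2]>3:
    z+=3; env.servo_line(W(-98,-205,z),vel=40)
    env.gripper_to(0)
    print(z,F(),env.read_finger_gap()*94,env.read_gripper_force(),C(),env.read_clock())
E
```

```text
7 [ 0.1 -0.2  0.9] [ -97.6 -205.1    7.3]
```

No contact even with TCP at 7, so the fingers end more than 23 mm above the stated TCP. I'll try closing here.

```bash
python3 - <<'E'
from h import *
for g in(0.46,0.42,0.38,0.34):
    env.gripper_to(g);q=env.read_finger_gap();print(g,q,env.read_gripper_force(),F())
    if q>g+.02: break
p,d=env.get_image("side");cv2.imwrite("pics/s5full.png",p);c=env.calibration("side");f=240/np.tan(np.radians(c["fov_y"]/2))
K=np.array([[f,0,c["cx"]],[0,f,c["cy"]],[0,0,1]])
for u in (304,307,310,313,316,319):
  r=[]
  for v in range(228,252,2):
    n=cv2.undistortPoints(np.float64([[[u,v]]]),K,c["dist"])[0,0]
    X=c["R"].T@(np.r_[n,1]*d[v,u]-c["t"]);r.append(tuple(map(int,np.r_[RC.T@(X[:2]-T),X[2]].round())))
  print(u,*r)
print(C(),env.read_clock())
E
```

```text
0.46 0.46026403588140624 1.5063697665027576 [0.8 0.5 3.5]
0.42 0.4217602193475377 10.744894817980821 [0.2 4.1 4.4]
0.38 0.41864805801989724 30.994663047749782 [-0.6  4.4  5.4]
304 (-102, -171, 103) (-101, -172, 95) (-103, -169, 92) (-104, -168, 87) (-100, -172, 78) (-101, -171, 72) (-101, -171, 66) (-102, -170, 61) (-99, -172, 53) (-100, -172, 47) (-102, -170, 43) (-93, -179, 28)
307 (-106, -177, 101) (-107, -176, 96) (-107, -176, 90) (-110, -172, 87) (-106, -176, 78) (-108, -174, 74) (-108, -175, 67) (-108, -174, 62) (-108, -174, 56) (-106, -176, 47) (-107, -174, 43) (-108, -173, 38)
310 (-9, -301, -3) (-27, -280, 9) (-53, -250, 29) (-59, -243, 29) (-63, -238, 27) (-83, -215, 41) (-90, -206, 42) (-98, -197, 44) (-102, -192, 43) (-107, -186, 42) (-107, -186, 36) (-106, -187, 29)
313 (-18, -304, 0) (-35, -284, 10) (-58, -256, 28) (-65, -248, 29) (-71, -241, 28) (-90, -219, 42) (-95, -212, 42) (-101, -205, 42) (-107, -198, 42) (-114, -190, 44) (-113, -191, 36) (-113, -191, 30)
316 (-96, -223, 73) (-96, -223, 67) (-96, -223, 61) (-98, -221, 56) (-96, -224, 48) (-97, -222, 43) (-100, -218, 41) (-108, -209, 42) (-114, -202, 43) (-118, -197, 42) (-115, -200, 32) (-116, -199, 27)
319 (-106, -223, 78) (-108, -221, 73) (-105, -225, 64) (-105, -225, 58) (-104, -226, 51) (-107, -222, 47) (-104, -226, 38) (-113, -214, 42) (-113, -215, 35) (-114, -213, 30) (-119, -208, 29) (-121, -205, 26)
[ -97.8 -204.6    7.2] 14.4833
```

The collar is now gripped (39.4 mm, 31 N); the fingers really end about 25 mm above the stated TCP. Next I'll slide the board to the long fence, then along it to the short one, watching the force.

```bash
python3 - <<'E'
from h import *
env.servo_line(W(-60,-205,7.2),O(0.0),vel=70); print(C(),F())
x=-60
while x<-36:
    x+=1; env.servo_line(W(x,-205,7.2),vel=40); f=F()
    if f[0]<-9: break
print("x",x,C(),f)
env.servo_line(W(x-.5,-75,7.2),vel=70); print(C(),F())
y=-75
while y<-45:
    y+=1; env.servo_line(W(x-.5,y,7.2),vel=40); f=F()
    if f[1]<-12: break
print("y",y,C(),f,env.read_torque(),env.read_finger_gap())
f0=F()
while x<-36 and F()[0]>-12: x+=.5; env.servo_line(W(x,y,7.2),vel=40)
print(x,y,C(),F(),env.read_torque(),env.read_clock())
snap("top","t6")
E
```

```text
[ -60.1 -206.2    7.2] [-0.4 -1.4  5.4]
x -39 [ -43.4 -205.7    7.2] [-10.3  -0.5  11.6]
[-43.6 -81.2   7.5] [-10.5 -12.9  13.5]
y -73 [-43.6 -79.5   7.5] [ -9.8 -12.5  13.6] [-2.16561272  1.85871401 -0.48363701] 0.4194997024599875
-38.5 -73 [-43.7 -79.4   7.5] [-14.  -13.5  15.2] [-2.19540629  2.27070034 -0.45132549] 23.1833
```

The y push stopped at -79, short of home, so that's friction from the tool bearing down and against the fence. I'll relieve both and continue.

```bash
python3 - <<'E'
from h import *
x,y,z=-42.5,-73,7.2
env.servo_line(W(x,y,z),vel=40)
while F()[2]>5 and z<14: z+=.5; env.servo_line(W(x,y,z),vel=40)
print(z,C(),F(),env.read_finger_gap())
while y<-40:
    y+=1; env.servo_line(W(x,y,z),vel=40); f=F()
    if y%4==0 or f[1]<-12: print(y,C(),f)
    if f[1]<-12: break
print(env.read_clock())
E
```

```text
8.2 [-43.9 -74.4   7.3] [-2.7 -3.2  1.9] 0.41878659444242994
-72 [-43.9 -72.5   7.3] [-3.9 -3.4  1.8]
-68 [-43.8 -68.1   7.3] [-4.1 -2.4  1. ]
-64 [-43.9 -64.1   7.3] [-3.2 -2.9  1.6]
-60 [-43.9 -60.1   7.3] [-5.1 -2.9  1.7]
-56 [-43.9 -56.1   7.3] [-3.7 -2.4  1.2]
-52 [-43.9 -52.1   7.3] [-3.  -3.4  1.4]
-48 [-43.9 -51.7   7.5] [ -4.9 -10.5   2.4]
-47 [-43.9 -51.7   7.6] [ -4.8 -12.8   2.5]
30.4833
```

```bash
python3 - <<'E'
from h import *
x,y,z=-42.5,-47,8.2
while x<-34 and F()[0]>-14: x+=.5; env.servo_line(W(x,y,z),vel=40)
print(C(),F(),env.read_torque())
p=C(); env.servo_line(W(p[0],p[1],z),vel=40); print(C(),F())
env.gripper_to(0.6)
env.servo_line(W(p[0],p[1],70),vel=150)
env.servo_line(W(-180,40,110),O(-0.6),vel=200)
env.move_pose(W(-330,60,110),O(-1.2))
p,d=env.get_image("top");cv2.imwrite("pics/t7full.png",p)
cv2.imwrite("pics/t7.png",cv2.resize(p[165:315,200:400],None,fx=4,fy=4,interpolation=cv2.INTER_CUBIC))
print(env.read_clock(),env.read_qpos(),C())
E
```

```text
[-44.  -51.8   7.6] [-14.6 -12.9  10.6] [-2.67693199  2.3611265  -0.3510609 ]
[-44.6 -52.1   7.4] [-2.8 -3.5 -2.2]Traceback (most recent call last):
  File "<stdin>", line 9, in <module>
rig.Unreachable: the arm cannot take that pose within its joint ranges
```

```bash
python3 - <<'E'
from h import *
print(C(),env.read_clock(),env.read_qpos().round(2) if hasattr(env.read_qpos(),'round') else env.read_qpos())
for a in(-1.2,-1.2+np.pi):
    q=env.inverse_kinematics(W(-174,39.5,90),O(a)); print(a,q)
    print([env.inverse_kinematics(W(-137.5-100*np.sin(t+.371),-52.5+100*np.cos(t+.371),33),O(a+t)) is not None for t in np.arange(0,1.25,.3)])
q,w=env.inverse_kinematics(W(-174,39.5,90),O(-1.2)),None
env.move_pose(W(-174,39.5,90),O(-1.2)) if q is not None else None
print(C(),env.read_clock())
p,d=env.get_image("top");cv2.imwrite("pics/t7full.png",p)
s,d=env.get_image("side");cv2.imwrite("pics/s7full.png",s)
cr=lambda p,b:cv2.resize(p[b[2]:b[3],b[0]:b[1]],(400,300),interpolation=cv2.INTER_CUBIC)
cv2.imwrite("pics/c7.png",np.vstack([cv2.resize(p[165:240,205:365],(800,375),interpolation=cv2.INTER_CUBIC),np.hstack([cr(s,(200,380,200,335))[:225],cr(p,(200,400,165,315))[:225]])]))
E
```

```text
[-180.1   39.7  109.2] 34.8583 [ 0.26  0.21  1.7  -0.    1.24  2.31]
-1.2 None
[False, True, True, True, True]
1.9415926535897932 [ 2.56554550e-01  2.42635514e-01  1.70057629e+00 -4.44089210e-16
  1.19838085e+00 -2.35441777e-01]
[True, True, True, True, True]
[-180.1   39.7  109.2] 34.8583
```

View pics/c7.png

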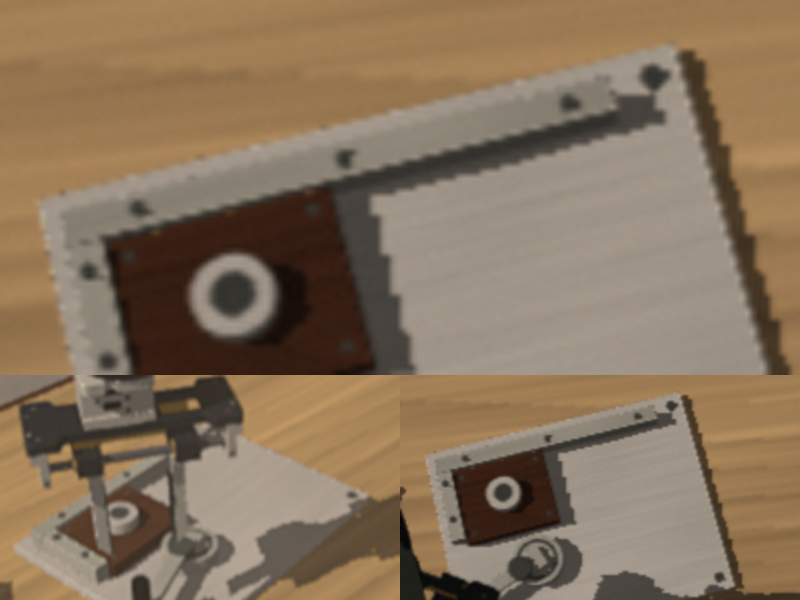

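The top view shows the board seated against both fences, square, with its edges on the fence lines at (105,240)-(335,190) in the upper crop. Now the lever.

```bash
python3 - <<'E'
from h import *
A=np.pi-1.2
env.move_pose(W(-174,39.5,90),O(A)); 
env.servo_line(W(-174,39.5,28),vel=120); print(C(),F())
env.gripper_to(0); g=env.read_finger_gap()*94
print(g,env.read_gripper_force(),C(),F(),env.read_clock())
if 14<g<22:
    for t in np.arange(.15,1.21,.15):
        ph=.3708+t
        env.servo_line(W(-137.5-100*np.sin(ph),-52.5+100*np.cos(ph),28),O(A+t),vel=60); print(round(t,2),C(),F(),round(env.read_finger_gap()*94,1))
print(env.read_clock())
E
```

```text
[-173.6   39.6   28.3] [ 0.3 -0.4  0.1]
17.20978346958902 30.000266432762146 [-173.6   39.7   28.3] [0.5 0.1 1.2] 38.4917
0.15 [-186.3   33.4   28.3] [ 2.9 -3.8 -0.6] 17.5
0.3 [-198.3   25.1   28.2] [ 4.  -2.8 -1.4] 17.2
0.45 [-209.    15.1   28.3] [ 3.1 -4.6 -2.3] 17.6
0.6 [-218.1    3.7   28.3] [ 5.  -2.3 -2.6] 17.4
0.75 [-225.4   -9.    28.3] [ 5.6 -1.3 -3.9] 17.3
0.9 [-230.8  -22.6   28.3] [ 5.5 -1.3 -4. ] 17.5
1.05 [-234.2  -37.    28.3] [ 6.2  0.8 -4.2] 17.6
1.2 [-235.3  -51.7   28.3] [ 5.4  1.1 -3.6] 17.2
41.6833
```

```bash
python3 - <<'E'
from h import *
from scipy.optimize import least_squares
P=np.array([[-173.6,39.7],[-186.3,33.4],[-198.3,25.1],[-209,15.1],[-218.1,3.7],[-225.4,-9],[-230.8,-22.6],[-234.2,-37],[-235.3,-51.7]])
for free in(0,1):
    r=least_squares(lambda v:np.hypot(*(P-v[:2]).T)-(v[2] if free else 100),[-138,-53,100]);c=r.x
    d=P-c[:2];print(c.round(1),"start,end angle",np.arctan2(-d[[0,-1],0],d[[0,-1],1])-.3708)
print(env.read_tool_rot()[:2],env.read_torque(),F(),C())
p,d=env.get_image("top");s,d=env.get_image("side");cv2.imwrite("pics/t8full.png",p);cv2.imwrite("pics/s8full.png",s)
f=lambda p,b,z:cv2.resize(p[b[2]:b[3],b[0]:b[1]],z,interpolation=cv2.INTER_CUBIC)
cv2.imwrite("pics/c8.png",np.hstack([f(s,(200,320,220,400-20),(450,600)),f(p,(205,295,195,315),(350,467))if 0 else cv2.copyMakeBorder(f(p,(205,295,195,315),(350,467)),0,133,0,0,cv2.BORDER_CONSTANT)]))
E
```

```text
[-135.4  -52.7  100. ] start,end angle [0.02133954 1.19046855]
[-136.   -52.2   99.3] start,end angle [0.01730573 1.19451532]
[[-0.99299245 -0.1181185   0.00374415]
 [-0.11810888  0.99299699  0.00269495]] [ 0.29478964 -0.97549742 -0.18448735] [ 5.4  1.1 -3.6] [-235.3  -51.7   28.3]
```

View pics/c8.png

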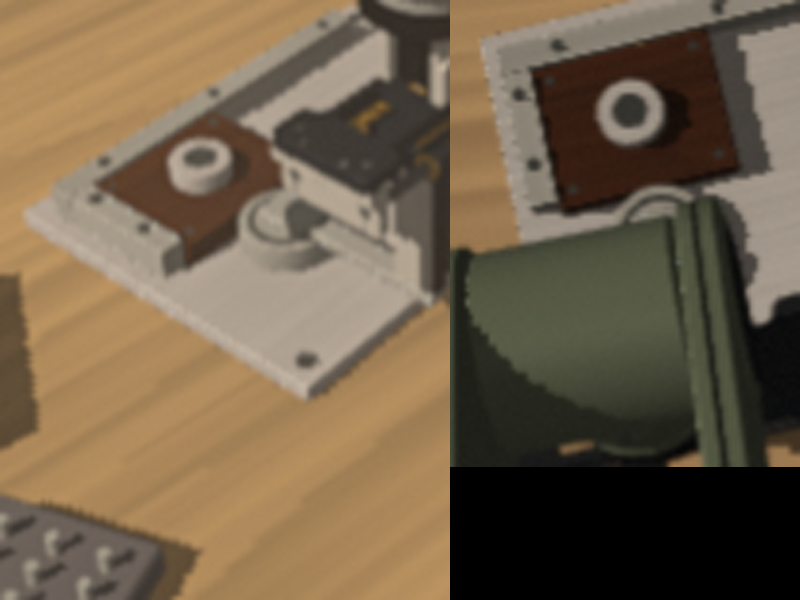

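The board is still flush and the cam bears on its edge at about (255,215). The arc fit puts the lever at 1.18-1.19 rad, so I'll nudge it slightly, ease the radial pull, and hand in.

```bash
python3 - <<'E'
from h import *
env.servo_line(W(-235.8,-53.7,28),vel=20); env.hold(0.7)
print(C(),F(),env.read_finger_gap()*94,env.read_gripper_force(),env.read_clock())
print(env.hand_in())
E
```

```text
[-235.4  -53.6   28.2] [1.7 3.6 2.7] 17.521868316667085 30.00049352645874 42.7333
the job is handed in; nothing more can be done
None
```

The job is handed in at 42.7 s: the last pictures showed the board square and flush against both fences, and the gripper is still holding the lever within about 0.02 rad (estimated) of the cam's highest point; no result came back from the hand-in.

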